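Transfer tulip heads from drying rack to layout board in reverse order

TASK

Move the four wooden tulip heads from the drying rack into the four pockets of the layout board in reverse order: the one that stood nearest the rack's blue end goes into the pocket farthest from the board's blue end, and so on along the row. Stand each one upright, flat on the floor of its own pocket, never let any tulip topple, and leave the glue jar and the paperweight where they are.

Things in the scene. Friction and masses are not known exactly. Their poses are not given: they have to be found in the camera images.
- tulip_pink_mid (a point): pink wooden tulip head, loose, about 45 g, standing upright: 42 mm across at its widest (green foot 32 mm, five petal tips round a brown centre), 56 mm high. The point is its centre, 28 mm above its foot; z is its upward axis. It is round, so it can be gripped from above with the fingers at any yaw; lined up in the rack, the neighbours are about 75 mm away along the rack, nothing stands beside it across the rack.
- tulip_violet_mid (a point): violet wooden tulip head, loose, about 45 g, standing upright: 42 mm across at its widest (green foot 32 mm, five petal tips round a brown centre), 56 mm high. The point is its centre, 28 mm above its foot; z is its upward axis. It is round, so it can be gripped from above with the fingers at any yaw; lined up in the rack, the neighbours are about 75 mm away along the rack, nothing stands beside it across the rack.
- tulip_yellow_mid (a point): yellow wooden tulip head, loose, about 45 g, standing upright: 42 mm across at its widest (green foot 32 mm, five petal tips round a brown centre), 56 mm high. The point is its centre, 28 mm above its foot; z is its upward axis. It is round, so it can be gripped from above with the fingers at any yaw; lined up in the rack, the neighbours are about 75 mm away along the rack, nothing stands beside it across the rack.
- tulip_white_mid (a point): white wooden tulip head, loose, about 45 g, standing upright: 42 mm across at its widest (green foot 32 mm, five petal tips round a brown centre), 56 mm high. The point is its centre, 28 mm above its foot; z is its upward axis. It is round, so it can be gripped from above with the fingers at any yaw; lined up in the rack, the neighbours are about 75 mm away along the rack, nothing stands beside it across the rack.
- card_pink: pink colour card, 66 x 66 x 3 mm with a grey disc of 52 mm printed in its middle, fixed on the drying rack; at the start the pink tulip stands on it, within 5 mm of its middle. It stays in place and so goes on showing where the pink tulip stood. Origin: centre of its underside, 15 mm above the table; axes parallel to the rack's.
- card_violet: violet colour card, 66 x 66 x 3 mm with a grey disc of 52 mm printed in its middle, fixed on the drying rack; at the start the violet tulip stands on it, within 5 mm of its middle. It stays in place and so goes on showing where the violet tulip stood. Origin: centre of its underside, 15 mm above the table; axes parallel to the rack's.
- card_yellow: yellow colour card, 66 x 66 x 3 mm with a grey disc of 52 mm printed in its middle, fixed on the drying rack; at the start the yellow tulip stands on it, within 5 mm of its middle. It stays in place and so goes on showing where the yellow tulip stood. Origin: centre of its underside, 15 mm above the table; axes parallel to the rack's.
- card_white: white colour card, 66 x 66 x 3 mm with a grey disc of 52 mm printed in its middle, fixed on the drying rack; at the start the white tulip stands on it, within 5 mm of its middle. It stays in place and so goes on showing where the white tulip stood. Origin: centre of its underside, 15 mm above the table; axes parallel to the rack's.
- rack: the drying rack, fixed: a plywood slab 90 mm (x) by 310 mm (y), 15 mm thick, plus a blue-painted end strip 25 mm wide at its +y end. The four colour cards lie on it in a row along y, centred at x = 0, y = +112.5, +37.5, -37.5 and -112.5 mm. Origin: centre of the slab's underside, on the table.
- board: layout board, fixed: pale wooden slab 90 (x) by 310 mm (y), with a row of four empty 58 mm square pockets, dark ring on each floor, and a blue end strip 25 mm wide at its +y end. Pocket centres x = 0, y = +112.5, +37.5, -37.5, -112.5 mm; floors 15 mm, rims 20 mm above the table. Origin: centre of its underside. Roughly parallel to the rack, nearer or farther, blue ends to the same side.
- glue_jar: bystander: closed blue glue jar with a white lid, 60 mm across, 75 mm high, loose. Origin: centre of its underside.
- weight: bystander: dark steel paperweight 60 x 60 x 40 mm with a brass knob to 60 mm height, loose. Origin: centre of its underside.
Things that resemble listed ones, but are neither listed nor needed, are in the scene too. What is shaped like the part that bears tulip_white_mid but red is not meant.

How it is judged:
At the end, for the whole second after the job is handed in: Every tulip stands in the pocket mirroring its card's place in the rack (nearest the blue end -> farthest from it, and so on): within 15 mm of the pocket centre along each board axis, height within 3 mm of resting on its floor, tilted under 0.1 rad, released, at rest (((y of card_pink in the frame of rack between 0.0925 and 0.1325 m and y of tulip_pink_mid in the frame of board between -0.1275 and -0.0975 m) or (y of card_pink in the frame of rack between 0.0175 and 0.0575 m and y of tulip_pink_mid in the frame of board between -0.0525 and -0.0225 m) or (y of card_pink in the frame of rack between -0.0575 and -0.0175 m and y of tulip_pink_mid in the frame of board between 0.0225 and 0.0525 m) or (y of card_pink in the frame of rack between -0.1325 and -0.0925 m and y of tulip_pink_mid in the frame of board between 0.0975 and 0.1275 m)) and x of tulip_pink_mid in the frame of board between -0.015 and 0.015 m and z of tulip_pink_mid in the frame of board between 0.04 and 0.046 m and angle between each of tulip_pink_mid, tulip_violet_mid, tulip_yellow_mid, tulip_white_mid's own z axis and vertical below 0.1 rad and linear speed of each of tulip_pink, tulip_violet, tulip_yellow, tulip_white below 0.02 m/s and contact force between each of tulip_pink, tulip_violet, tulip_yellow, tulip_white and the fingers below 0.1 N and ((y of card_violet in the frame of rack between 0.0925 and 0.1325 m and y of tulip_violet_mid in the frame of board between -0.1275 and -0.0975 m) or (y of card_violet in the frame of rack between 0.0175 and 0.0575 m and y of tulip_violet_mid in the frame of board between -0.0525 and -0.0225 m) or (y of card_violet in the frame of rack between -0.0575 and -0.0175 m and y of tulip_violet_mid in the frame of board between 0.0225 and 0.0525 m) or (y of card_violet in the frame of rack between -0.1325 and -0.0925 m and y of tulip_violet_mid in the frame of board between 0.0975 and 0.1275 m)) and x of tulip_violet_mid in the frame of board between -0.015 and 0.015 m and z of tulip_violet_mid in the frame of board between 0.04 and 0.046 m and ((y of card_yellow in the frame of rack between 0.0925 and 0.1325 m and y of tulip_yellow_mid in the frame of board between -0.1275 and -0.0975 m) or (y of card_yellow in the frame of rack between 0.0175 and 0.0575 m and y of tulip_yellow_mid in the frame of board between -0.0525 and -0.0225 m) or (y of card_yellow in the frame of rack between -0.0575 and -0.0175 m and y of tulip_yellow_mid in the frame of board between 0.0225 and 0.0525 m) or (y of card_yellow in the frame of rack between -0.1325 and -0.0925 m and y of tulip_yellow_mid in the frame of board between 0.0975 and 0.1275 m)) and x of tulip_yellow_mid in the frame of board between -0.015 and 0.015 m and z of tulip_yellow_mid in the frame of board between 0.04 and 0.046 m and ((y of card_white in the frame of rack between 0.0925 and 0.1325 m and y of tulip_white_mid in the frame of board between -0.1275 and -0.0975 m) or (y of card_white in the frame of rack between 0.0175 and 0.0575 m and y of tulip_white_mid in the frame of board between -0.0525 and -0.0225 m) or (y of card_white in the frame of rack between -0.0575 and -0.0175 m and y of tulip_white_mid in the frame of board between 0.0225 and 0.0525 m) or (y of card_white in the frame of rack between -0.1325 and -0.0925 m and y of tulip_white_mid in the frame of board between 0.0975 and 0.1275 m)) and x of tulip_white_mid in the frame of board between -0.015 and 0.015 m and z of tulip_white_mid in the frame of board between 0.04 and 0.046 m); the robot touches nothing.
It fails at once if a tulip topples (tilts more than 0.7 rad) (angle between any of tulip_pink_mid, tulip_violet_mid, tulip_yellow_mid, tulip_white_mid's own z axis and vertical above 0.7 rad).
It fails at once if the glue jar or the paperweight is moved more than 20 mm (distance of any of glue_jar, weight from where it was at the start of the episode above 0.02 m).
It also fails if it takes over 96 s, if anything falls off the work surface, if the arm or the gripper's body presses on something with over 40 N, if the wrist force passes 120 N, or if a joint passes its speed limit or range.

ROBOT

A 7-joint arm with a two-finger parallel gripper is mounted at the origin on the work surface. World frame = base frame: x ahead of the robot, y to its left, z up, the work surface at z = 0. Lengths are in m, angles in rad, forces in N, time in s.
With the tool pointing down it reaches from about 0.4 to 0.875 m from the base axis. Payload 19.3 kg.
Tool frame: the origin (TCP) lies between the finger pads; the fingertips stand env.finger_overhang ahead of it and the grasp point (between the pads) is the TCP (env.finger_overhang is the distance from the TCP to the fingertips, in m); z points along the fingers, y is the line along which they close (so a half turn about z gives the same grasp; the last joint's range is limited). The gripper opens to 85 mm and grips with 20 to 120 N. Pads are 22 mm wide; open, the fingers measure 114 mm over their backs; the gripper's body (76 mm by 85 mm) begins 54 mm behind the grasp point. The pads swing forward as they close: fully open they stand 13 mm farther back than shut.
Start: joints at [1.15, 0.521, -0.036, 1.599, 0.021, 1.021, -0.113], TCP at [0.215, -0.587, 0.25] pointing down, gripper open.
Joint ranges: [-2.91, 2.91], [-0.3, 2.13], [-1.5, 1.42], [0.17, 2.43], [-1.26, 4.41], [0.16, 1.93], [-2.52, 2.52]. Speed limits (rad/s): [1.89, 1.89, 2.39, 2.39, 3.01, 3.01, 3.01].

INTERFACE

Orientations are given as a unit quaternion [x, y, z, w].
In Python, from bench import env, read_camera, job gives the robot as it stands.
- The arm moves only by the tool arm_command, never from a script. Its argument "commands" is a list of rows, each a list of 3 entries, a list of its own where there are three numbers: the shift along the world's x, y, z in units of 0.4 m (1.0 is 0.4 m), then the turn, a rotation vector about the world's x, y, z in units of 360 degrees (1.0 is 360 degrees), then the gripper's target within -1 to 1 (fully open at 1, half-way at 0, shut at -1). A call has 1 to 10 rows; each row is the pose to reach, as a shift and turn from the pose commanded when the call began, turning the shorter way round; what a row does not reach only later rows make up. A row lasts 1/8 s, in which the tool goes at most 62.5 mm and 10.7 degrees, less where a joint would pass 70% of its speed; a pose out of reach is approached as far as the arm can. A call with a number of a shift or a turn outside -1 to 1 is refused whole. A call with a gripper value outside its range is refused whole. The fingers move at their own pace and stop on an object; the grip force is fixed at half the most. Time passes only in rows, so rows that repeat a pose let the fingers close. It gives the time, the measured TCP pose, the force, the opening and the grip force at its end, in the units of the state.
- env.observe(): the state, without advancing time (a new reading comes with each control period).
- read_camera(name): name is "scene" or "top" or "wrist"; returns a dict with "img" (400x640x3 uint8, red, green, blue), "vertical_fov" (degrees; the focal length in pixels is half the picture's height over the tangent of half this angle, whatever the lens; pixels are square), "cx", "cy" (the principal point, pixels), "extrinsics" (4x4, takes a point from camera to world coordinates). Camera axes: x right, y up, looking along -z (the intrinsics and any distortion apply to the point x, -y, -z); pixel columns grow to the right and rows downward; lengths in m; the calibration is good to about 2 mm. The wrist camera is an equidistant fisheye: a pixel r from the principal point sees the ray r / f radians off the axis. A picture is of the moment at which its call begins. There is no depth.
- job.sign_off(): hands the job in; it is judged then, once.
The state is a dict: "time_s": time; "joint_pos": joint angles; "joint_vel": joint speeds; "joint_efforts": joint torques, N m; "tool_pos": TCP position; "tcp_rot": TCP orientation; "wrist_force": force on the tool from outside, world axes, zero at the start; "moment": the same for the moment, N m; "finger_gap": opening from 0.0 (shut) to 1.0 (fully open); "grasp_force": force on a finger pad.
Only numpy, scipy, OpenCV 4.12 (cv2) and the standard library are available. Lean on these libraries where they do the work, as an engineer would, in place of code of your own. Each camera call takes 0.05 s, during which the arm holds its last target. There are 200 camera calls.

## Working session

There is one attempt and no reset: what is moved stays moved. The work goes in short steps, Python scripts to look and compute and a tool call to move; the robot and the scene stay as the last step left them, time stands still between calls to the robot, and variables do not carry over. Pictures are saved under pics/ and viewed, at most 14 in all, crops included, and the job is handed in when it is done.

Besides the shell and the picture viewer there is one more tool, called after "Call:" in YAML: its name, and indented under it one key for each argument. arm_command: Moves the arm, as the interface text tells. Its arguments: {"type":"object","properties":{"commands":{"type":"array"}},"required":["commands"]}

```bash
mkdir -p pics; ls
cat > h.py <<'E'
import numpy as np, cv2
from bench import env, read_camera, job
def ray(c,u,v):
    f=200/np.tan(np.radians(c['vertical_fov'])/2)
    d=np.array([(u-c['cx'])/f,-(v-c['cy'])/f,-1.]); E=np.array(c['extrinsics'])
    return E[:3,3],E[:3,:3]@d
def onplane(c,u,v,z):
    o,d=ray(c,u,v); return o+d*(z-o[2])/d[2]
E
python3 - <<'E'
from h import *
np.set_printoptions(precision=4,suppress=True)
s=env.observe();print(s['tool_pos'],s['tcp_rot'],s['finger_gap'],env.finger_overhang,s['time_s'])
for n in('scene','top'):
    c=read_camera(n);cv2.imwrite(f'pics/{n}0.png',c['img'][:,:,::-1]);print(n,c['vertical_fov'],c['cx'],c['cy'],c['extrinsics'])
E
```

```text
pics
[ 0.2146 -0.5866  0.2497] [ 0.9847  0.1745 -0.0001 -0.0006] 0.9993551006652497 0.019 0.0
scene 55.38515231411078 314.13811636841547 188.02535126567903 [[-0.3218 -0.4926  0.8086  1.3722]
 [ 0.9466 -0.1485  0.2862  0.2938]
 [-0.0209  0.8575  0.514   0.5738]
 [ 0.      0.      0.      1.    ]]
top 54.121184500629845 316.3926293985298 203.282388379718 [[ 0.017   0.997  -0.0759  0.5069]
 [-0.9999  0.0169 -0.0016  0.0003]
 [-0.0003  0.0759  0.9971  1.2442]
 [ 0.      0.      0.      1.    ]]
```

View pics/top0.png

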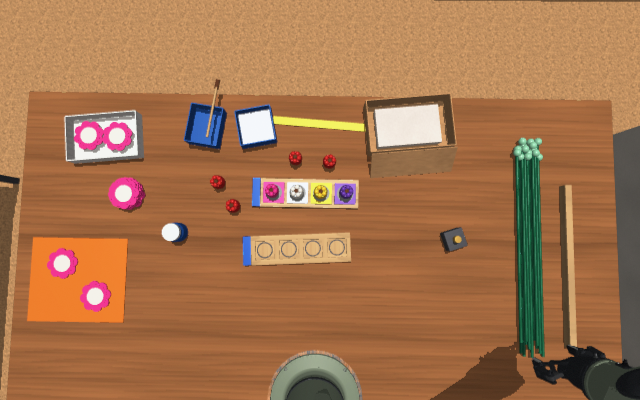

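View pics/scene0.png

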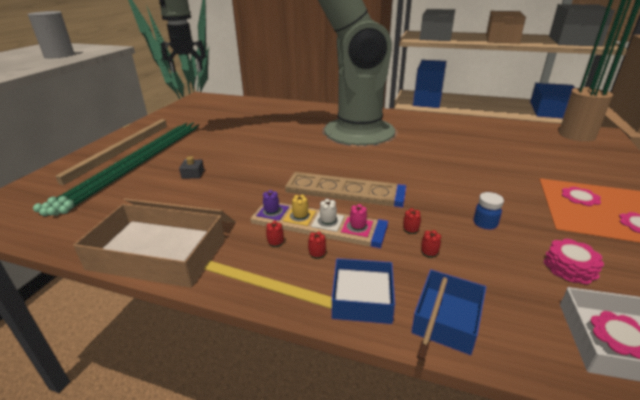

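The top picture shows the rack at row ~193 with its blue strip at col 256. From the blue end the tulips are pink (272,191), white (297,192), yellow (320,192) and violet (345,192). The board is at row ~249 with blue at col 247 and rings at cols 265, 289, 313 and 337. The jar is at (174,232) and the weight at (454,239). Four red tulips at (218,182), (233,205), (296,158) and (329,161) are decoys: they aren't on the rack and red isn't a listed colour. I'll measure next and confirm with an enlarged crop.

Run:
```python
from h import *
np.set_printoptions(precision=4,suppress=True)
c=read_camera('top');im=c['img'];big=cv2.resize(im[140:280,205:385],None,fx=4,fy=4,interpolation=cv2.INTER_CUBIC)
hsv=cv2.cvtColor(big,cv2.COLOR_RGB2HSV);H,S,V=[hsv[:,:,i].astype(int) for i in range(3)]
U=lambda x,y:((x+.5)/4-.5+205,(y+.5)/4-.5+140)
def show(name,m,z,n=2):
    m=cv2.morphologyEx(m.astype(np.uint8),cv2.MORPH_OPEN,np.ones((3,3)))
    for q in sorted(cv2.findContours(m,0,1)[0],key=cv2.contourArea)[::-1][:n]:
        r=cv2.minAreaRect(q);cv2.drawContours(big,[np.int32(cv2.boxPoints(r))],0,(0,255,0),1)
        P=np.array([onplane(c,*U(*p),z)[:2] for p in cv2.boxPoints(r)])
        e=[P[1]-P[0],P[2]-P[1]];l=max(e,key=np.linalg.norm)
        print(name,np.round(U(*r[0]),1),P.mean(0),[np.linalg.norm(x).round(3) for x in e],'ang',np.degrees(np.arctan2(l[1],l[0])).round(1))
show('blue',(abs(H-108)<12)&(S>150)&(V>60),.015)
show('pale',(V>165)&(S<150)&(abs(H-17)<9),.018)
show('violet',(abs(H-135)<12)&(S>90),.018,1)
show('pinkcard',(abs(H-160)<14)&(S>90),.018,1)
show('yellow',(abs(H-27)<4)&(S>110)&(V>120),.018,1)
g=cv2.cvtColor(big,cv2.COLOR_RGB2GRAY)
C=cv2.HoughCircles(g,cv2.HOUGH_GRADIENT,1,60,param1=100,param2=22,minRadius=20,maxRadius=45)
for x,y,r in C[0]: print('circ',np.round(U(x,y),1),r,onplane(c,*U(x,y),.015)[:2]); cv2.circle(big,(int(x),int(y)),int(r),(255,0,0),1)
cv2.imwrite('pics/crop.png',big[:,:,::-1])
```

```text
blue [246.4 250.6] [0.4488 0.2182] [np.float64(0.022), np.float64(0.088)] ang -177.4
blue [255.7 191.7] [0.634  0.1944] [np.float64(0.088), np.float64(0.023)] ang -0.0
pale [300.6 248.1] [0.4597 0.049 ] [np.float64(0.313), np.float64(0.093)] ang -86.9
pale [309.4 192.3] [0.6347 0.0249] [np.float64(0.094), np.float64(0.312)] ang -90.2
violet [344.6 193.4] [ 0.633  -0.0861] [np.float64(0.064), np.float64(0.066)] ang -90.3
pinkcard [273.1 191.9] [0.6341 0.1391] [np.float64(0.067), np.float64(0.067)] ang -90.9
yellow [320.8 192.9] [ 0.6334 -0.0108] [np.float64(0.069), np.float64(0.068)] ang -89.0
circ [264.5 249.8] 32.6 [0.4523 0.1618]
circ [288.2 248.8] 26.6 [0.4567 0.0877]
circ [312.2 247.8] 26.6 [0.4611 0.0129]
circ [336.5 247.2] 31.9 [ 0.4639 -0.0628]
circ [318.  192.5] 43.3 [ 0.6347 -0.0022]
circ [299.  192.5] 40.0 [0.6337 0.0578]
circ [269.8 187.8] 29.9 [0.6472 0.1505]
circ [217.2 183.2] 32.5 [0.6587 0.3168]
circ [346.2 192.2] 30.9 [ 0.637  -0.0913]
```

View pics/crop.png

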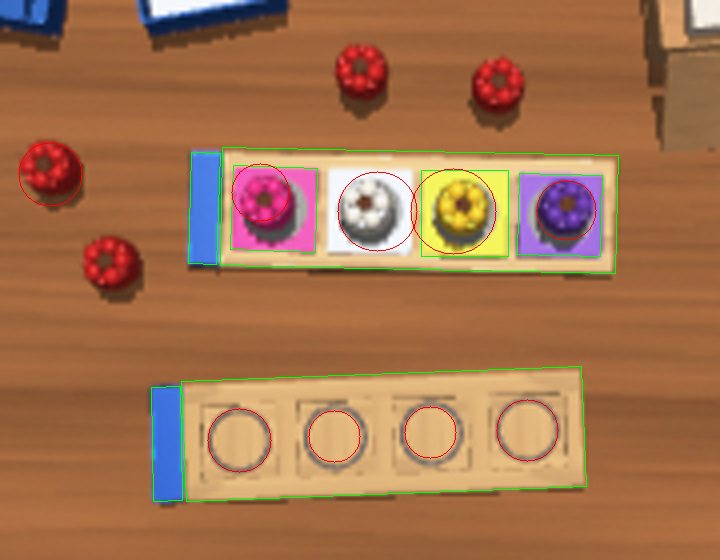

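The crop confirms the order from the blue end: pink, white, yellow, violet, each on its own card. The white card is white and there's no red card on the rack, and the four pockets are empty. Brown centres in crop pixels are (265,200), (367,204), (463,205) and (567,204).

Run:
```python
from h import *
np.set_printoptions(precision=4,suppress=True)
c=read_camera('top')
for n,x,y in(('pink',265,200),('white',367,204),('yellow',463,205),('violet',567,204)):
    p=onplane(c,(x+.5)/4-.5+205,(y+.5)/4-.5+140,.068);print(n,p[:2],(p[:2]-env.observe()['tool_pos'][:2])/.4)
a=np.radians(93.1)
for k in(.1125,.0375,-.0375,-.1125):print(np.array([.4597,.049])+k*np.array([np.cos(a),np.sin(a)]))
```

```text
pink [0.6355 0.1404] [1.052 1.818]
white [0.6338 0.0633] [1.0477 1.6253]
yellow [ 0.6342 -0.0092] [1.0489 1.4441]
violet [ 0.6363 -0.0877] [1.0541 1.2478]
[0.4536 0.1613]
[0.4577 0.0864]
[0.4617 0.0116]
[ 0.4658 -0.0633]
```

Call:
arm_command:
  commands:
    - [[0.1,0.15,0],[0,0,0.028],1]
    - [[0.2,0.3,0],[0,0,0.056],1]
    - [[0.3,0.4,0],[0,0,0.083],1]
    - [[0.4,0.5,0],[0,0,0.111],1]
    - [[0.5,0.6,0],[0,0,0.139],1]
    - [[0.6,0.7,0],[0,0,0.167],1]
    - [[0.7,0.8,0],[0,0,0.1944],1]
    - [[0.8,0.9,0],[0,0,0.1944],1]
    - [[0.9,1.0,0],[0,0,0.1944],1]
    - [[1.0,1.0,0],[0,0,0.1944],1]

```text
time_s: 1.45
tool_pos: [0.6164, -0.1831, 0.2506]
tcp_rot: [0.705, 0.709, 0.001, -0.0]
wrist_force: [-0.0, -0.7, 0.6]
finger_gap: 1.002
grasp_force: 0.0
```

Call:
arm_command:
  commands:
    - [[0.03,0.12,-0.05],[0,0,0],1]
    - [[0.051,0.247,-0.1],[0,0,0],1]
    - [[0.051,0.247,-0.2],[0,0,0],1]
    - [[0.051,0.247,-0.275],[0,0,0],1]
    - [[0.051,0.247,-0.275],[0,0,0],1]
    - [[0.051,0.247,-0.275],[0,0,0],1]

```text
time_s: 2.2
tool_pos: [0.6357, -0.0882, 0.1415]
tcp_rot: [0.707, 0.708, 0.0, 0.0]
wrist_force: [-0.1, -0.2, 0.4]
finger_gap: 1.003
grasp_force: 0.0
```

Run:
```python
from h import *
print(env.observe()['tool_pos'],env.observe()['joint_pos'])
c=read_camera('wrist');cv2.imwrite('pics/w1.png',c['img'][:,:,::-1])
```

```text
[ 0.63569871 -0.08820818  0.14148574] [ 0.30236891  0.69572343 -0.39395268  1.62890724  0.32455623  0.88110427
 -0.21593735]
```

View pics/w1.png

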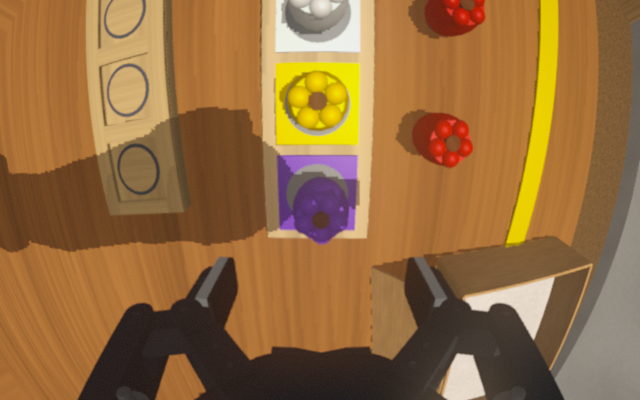

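The fingers straddle the violet tulip, at about (320,215), with free space on both sides. I'll lower and grip.

Call:
arm_command:
  commands:
    - [[0,0,-0.1],[0,0,0],1]
    - [[0,0,-0.18],[0,0,0],1]
    - [[0,0,-0.22],[0,0,0],1]
    - [[0,0,-0.22],[0,0,0],1]
    - [[0,0,-0.22],[0,0,0],-1]
    - [[0,0,-0.22],[0,0,0],-1]
    - [[0,0,-0.22],[0,0,0],-1]
    - [[0,0,-0.22],[0,0,0],-1]
    - [[0,0,-0.22],[0,0,0],-1]
    - [[0,0,-0.22],[0,0,0],-1]

```text
time_s: 3.5
tool_pos: [0.6357, -0.0882, 0.0536]
tcp_rot: [0.707, 0.708, 0.0, 0.001]
wrist_force: [-3.6, -0.1, 12.8]
finger_gap: 0.468
grasp_force: 59.7
```

Call:
arm_command:
  commands:
    - [[0,0,0.03],[0,0,0],-1]
    - [[0,0,0.1],[0,0,0],-1]
    - [[0,0,0.2],[0,0,0],-1]
    - [[-0.06,0.06,0.25],[0,0,0],-1]
    - [[-0.15,0.17,0.25],[0,0,0],-1]
    - [[-0.24,0.29,0.25],[0,0,0],-1]
    - [[-0.33,0.41,0.25],[0,0,0],-1]
    - [[-0.4,0.53,0.25],[0,0,0],-1]
    - [[-0.455,0.624,0.25],[0,0,0],-1]
    - [[-0.455,0.624,0.25],[0,0,0],-1]

```text
time_s: 4.75
tool_pos: [0.452, 0.1643, 0.1533]
tcp_rot: [0.705, 0.709, 0.001, -0.0]
wrist_force: [0.7, 0.4, -1.1]
finger_gap: 0.462
grasp_force: 60.9
```

Run:
```python
from h import *
print(env.observe()['tool_pos'],env.observe()['finger_gap'])
c=read_camera('wrist')['img'];d=read_camera('scene')['img']
cv2.imwrite('pics/w2.png',np.vstack([c[:300],d[100:300]])[:,:,::-1])
```

```text
[0.45195045 0.16430514 0.15325834] 0.4622816007333705
```

View pics/w2.png

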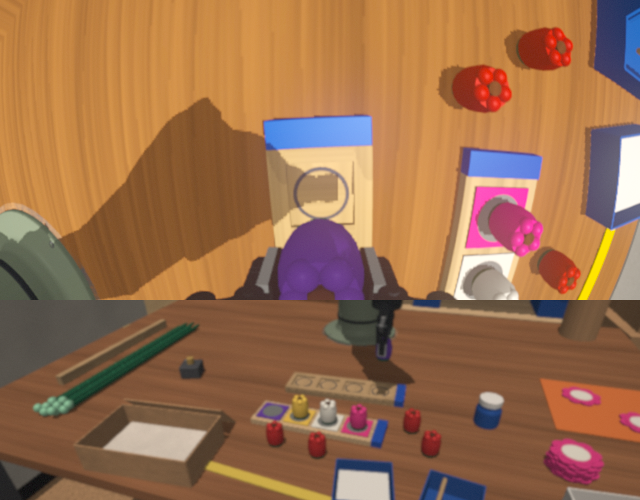

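The violet tulip hangs upright in the grip above the board's blue-end pocket, with its ring at (320,192) in the wrist view. Next I'll lower it.

Call:
arm_command:
  commands:
    - [[0,0,-0.06],[0,0,0],-1]
    - [[0,0,-0.14],[0,0,0],-1]
    - [[0,0,-0.2],[0,0,0],-1]
    - [[0,0,-0.23],[0,0,0],-1]
    - [[0,0,-0.245],[0,0,0],-1]
    - [[0,0,-0.252],[0,0,0],-1]
    - [[0,0,-0.252],[0,0,0],-1]
    - [[0,0,-0.252],[0,0,0],-1]

```text
time_s: 5.85
tool_pos: [0.4534, 0.1615, 0.0519]
tcp_rot: [0.707, 0.708, 0.0, 0.0]
wrist_force: [-0.1, -0.4, -0.0]
finger_gap: 0.469
grasp_force: 60.9
```

Call:
arm_command:
  commands:
    - [[0,0,-0.002],[0,0,0],-1]
    - [[0,0,-0.004],[0,0,0],-1]
    - [[0,0,-0.004],[0,0,0],-1]

```text
time_s: 6.22
tool_pos: [0.4533, 0.1615, 0.0506]
tcp_rot: [0.707, 0.708, 0.0, 0.0]
wrist_force: [-4.5, -2.4, 18.6]
finger_gap: 0.469
grasp_force: 62.9
```

Call:
arm_command:
  commands:
    - [[0,0,0.001],[0,0,0],0.1]
    - [[0,0,0.001],[0,0,0],0.3]
    - [[0,0,0.001],[0,0,0],0.6]
    - [[0,0,0.001],[0,0,0],1]
    - [[0,0,0.001],[0,0,0],1]
    - [[0,0,0.05],[0,0,0],1]
    - [[0,0,0.15],[0,0,0],1]
    - [[0,0,0.25],[0,0,0],1]
    - [[0,0,0.25],[0,0,0],1]

```text
time_s: 7.35
tool_pos: [0.4543, 0.1618, 0.1523]
tcp_rot: [0.707, 0.707, 0.002, 0.001]
wrist_force: [-0.9, 0.5, -1.5]
finger_gap: 1.004
grasp_force: 0.0
```

Run:
```python
from h import *
print(env.observe()['tool_pos'],env.observe()['finger_gap'])
c=read_camera('wrist')['img'];d=read_camera('scene')['img']
cv2.imwrite('pics/w3.png',np.vstack([c[:300],d[100:300]])[:,:,::-1])
```

```text
[0.4543391  0.16179606 0.1522655 ] 1.0044039581528068
```

View pics/w3.png

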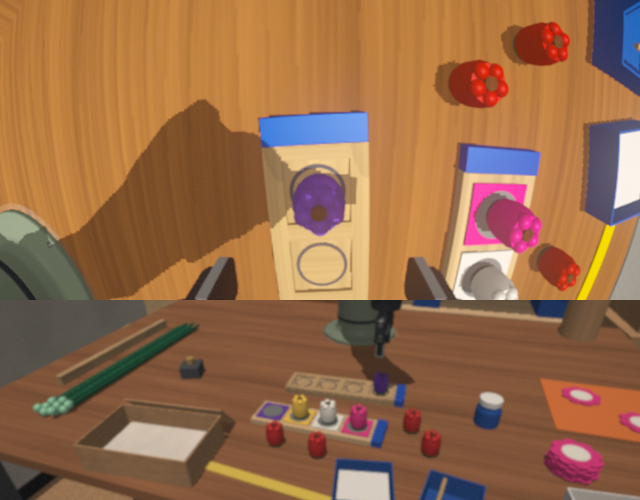

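Violet stands upright in the blue-end pocket at (319,205), with its ring still visible around it. Yellow is next.

Call:
arm_command:
  commands:
    - [[0.06,-0.06,0],[0,0,0],1]
    - [[0.15,-0.15,0],[0,0,0],1]
    - [[0.25,-0.24,0],[0,0,0],1]
    - [[0.35,-0.34,0],[0,0,0],1]
    - [[0.452,-0.427,0],[0,0,0],1]
    - [[0.452,-0.427,0],[0,0,0],1]
    - [[0.452,-0.427,0],[0,0,0],1]
    - [[0.452,-0.427,-0.05],[0,0,0],1]
    - [[0.452,-0.427,-0.1],[0,0,0],1]
    - [[0.452,-0.427,-0.1],[0,0,0],1]

```text
time_s: 8.7
tool_pos: [0.6326, -0.009, 0.1077]
tcp_rot: [0.706, 0.708, -0.001, -0.001]
wrist_force: [0.2, -0.4, 0.8]
finger_gap: 0.998
grasp_force: 0.0
```

Call:
arm_command:
  commands:
    - [[0,0,-0.08],[0,0,0],1]
    - [[0,0,-0.143],[0,0,0],1]
    - [[0,0,-0.143],[0,0,0],1]
    - [[0,0,-0.143],[0,0,0],-1]
    - [[0,0,-0.143],[0,0,0],-1]
    - [[0,0,-0.143],[0,0,0],-1]
    - [[0,0,-0.143],[0,0,0],-1]
    - [[0,0,-0.143],[0,0,0],-1]
    - [[0,0,-0.143],[0,0,0],-1]

```text
time_s: 9.82
tool_pos: [0.6345, -0.0094, 0.0541]
tcp_rot: [0.707, 0.708, 0.0, 0.001]
wrist_force: [-2.7, 0.2, 12.9]
finger_gap: 0.472
grasp_force: 59.4
```

Call:
arm_command:
  commands:
    - [[0,0,0.03],[0,0,0],-1]
    - [[0,0,0.1],[0,0,0],-1]
    - [[0,0,0.2],[0,0,0],-1]
    - [[-0.06,0.03,0.25],[0,0,0],-1]
    - [[-0.16,0.08,0.25],[0,0,0],-1]
    - [[-0.26,0.14,0.25],[0,0,0],-1]
    - [[-0.36,0.19,0.25],[0,0,0],-1]
    - [[-0.441,0.239,0.25],[0,0,0],-1]
    - [[-0.441,0.239,0.25],[0,0,0],-1]
    - [[-0.441,0.239,0.25],[0,0,0],-1]

```text
time_s: 11.08
tool_pos: [0.4583, 0.0861, 0.1533]
tcp_rot: [0.707, 0.708, 0.0, 0.0]
wrist_force: [0.2, -0.1, -0.1]
finger_gap: 0.467
grasp_force: 60.8
```

Call:
arm_command:
  commands:
    - [[0,0,-0.06],[0,0,0],-1]
    - [[0,0,-0.14],[0,0,0],-1]
    - [[0,0,-0.2],[0,0,0],-1]
    - [[0,0,-0.23],[0,0,0],-1]
    - [[0,0,-0.245],[0,0,0],-1]
    - [[0,0,-0.252],[0,0,0],-1]
    - [[0,0,-0.254],[0,0,0],-1]
    - [[0,0,-0.254],[0,0,0],-1]

```text
time_s: 12.08
tool_pos: [0.4578, 0.0863, 0.0515]
tcp_rot: [0.707, 0.708, 0.0, 0.0]
wrist_force: [0.2, -0.1, -0.3]
finger_gap: 0.468
grasp_force: 60.8
```

Call:
arm_command:
  commands:
    - [[0,0,-0.002],[0,0,0],-1]
    - [[0,0,-0.002],[0,0,0],-1]
    - [[0,0,-0.001],[0,0,0],0.1]
    - [[0,0,-0.001],[0,0,0],0.3]
    - [[0,0,-0.001],[0,0,0],0.6]
    - [[0,0,-0.001],[0,0,0],1]
    - [[0,0,-0.001],[0,0,0],1]
    - [[0,0,0.05],[0,0,0],1]
    - [[0,0,0.15],[0,0,0],1]
    - [[0,0,0.25],[0,0,0],1]

```text
time_s: 13.32
tool_pos: [0.4572, 0.0863, 0.1521]
tcp_rot: [0.707, 0.708, -0.0, -0.0]
wrist_force: [0.4, -0.1, 0.1]
finger_gap: 0.995
grasp_force: 0.0
```

Run:
```python
from h import *
print(env.observe()['tool_pos'],env.observe()['finger_gap'])
c=read_camera('wrist')['img'];d=read_camera('scene')['img']
cv2.imwrite('pics/w4.png',np.vstack([c[:300],d[100:300]])[:,:,::-1])
```

```text
[0.45723824 0.08627798 0.15210479] 0.9948757067511448
```

View pics/w4.png

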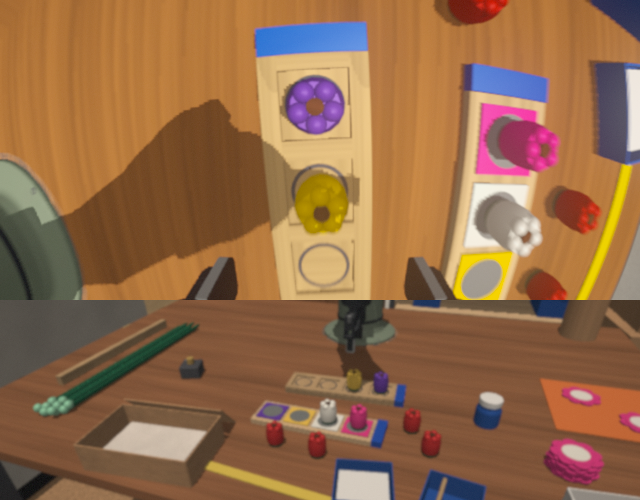

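Violet is centred at (315,105) and yellow stands upright in the second pocket at (320,205). White is next.

Call:
arm_command:
  commands:
    - [[0.06,-0.01,0],[0,0,0],1]
    - [[0.15,-0.02,0],[0,0,0],1]
    - [[0.25,-0.03,0],[0,0,0],1]
    - [[0.35,-0.045,0],[0,0,0],1]
    - [[0.441,-0.058,0],[0,0,0],1]
    - [[0.441,-0.058,0],[0,0,0],1]
    - [[0.441,-0.058,0],[0,0,0],1]
    - [[0.441,-0.058,-0.05],[0,0,0],1]
    - [[0.441,-0.058,-0.1],[0,0,0],1]
    - [[0.441,-0.058,-0.1],[0,0,0],1]

```text
time_s: 14.68
tool_pos: [0.6326, 0.063, 0.1089]
tcp_rot: [0.706, 0.708, -0.001, -0.001]
wrist_force: [-0.2, -0.0, -0.5]
finger_gap: 1.0
grasp_force: 0.0
```

Call:
arm_command:
  commands:
    - [[0,0,-0.08],[0,0,0],1]
    - [[0,0,-0.143],[0,0,0],1]
    - [[0,0,-0.143],[0,0,0],1]
    - [[0,0,-0.143],[0,0,0],-1]
    - [[0,0,-0.143],[0,0,0],-1]
    - [[0,0,-0.143],[0,0,0],-1]
    - [[0,0,-0.143],[0,0,0],-1]
    - [[0,0,-0.143],[0,0,0],-1]
    - [[0,0,-0.143],[0,0,0],-1]

```text
time_s: 15.8
tool_pos: [0.6345, 0.0631, 0.0553]
tcp_rot: [0.707, 0.708, 0.001, 0.001]
wrist_force: [-4.0, -0.8, 14.0]
finger_gap: 0.467
grasp_force: 59.4
```

Call:
arm_command:
  commands:
    - [[0,0,0.03],[0,0,0],-1]
    - [[0,0,0.1],[0,0,0],-1]
    - [[0,0,0.2],[0,0,0],-1]
    - [[-0.06,-0.02,0.25],[0,0,0],-1]
    - [[-0.16,-0.05,0.25],[0,0,0],-1]
    - [[-0.26,-0.08,0.25],[0,0,0],-1]
    - [[-0.36,-0.11,0.25],[0,0,0],-1]
    - [[-0.431,-0.129,0.25],[0,0,0],-1]
    - [[-0.431,-0.129,0.25],[0,0,0],-1]
    - [[-0.431,-0.129,0.25],[0,0,0],-1]

```text
time_s: 17.05
tool_pos: [0.4625, 0.0116, 0.1546]
tcp_rot: [0.707, 0.708, 0.001, 0.001]
wrist_force: [0.2, 0.1, -0.5]
finger_gap: 0.466
grasp_force: 60.8
```

Call:
arm_command:
  commands:
    - [[0,0,-0.06],[0,0,0],-1]
    - [[0,0,-0.14],[0,0,0],-1]
    - [[0,0,-0.2],[0,0,0],-1]
    - [[0,0,-0.23],[0,0,0],-1]
    - [[0,0,-0.245],[0,0,0],-1]
    - [[0,0,-0.252],[0,0,0],-1]
    - [[0,0,-0.254],[0,0,0],-1]
    - [[0,0,-0.254],[0,0,0],-1]

```text
time_s: 18.05
tool_pos: [0.4618, 0.0114, 0.0527]
tcp_rot: [0.707, 0.708, 0.0, 0.0]
wrist_force: [-0.3, 0.2, -0.5]
finger_gap: 0.47
grasp_force: 60.8
```

Call:
arm_command:
  commands:
    - [[0,0,-0.002],[0,0,0],-1]
    - [[0,0,-0.002],[0,0,0],-1]
    - [[0,0,-0.001],[0,0,0],0.1]
    - [[0,0,-0.001],[0,0,0],0.3]
    - [[0,0,-0.001],[0,0,0],0.6]
    - [[0,0,-0.001],[0,0,0],1]
    - [[0,0,-0.001],[0,0,0],1]
    - [[0,0,0.05],[0,0,0],1]
    - [[0,0,0.15],[0,0,0],1]
    - [[0,0,0.25],[0,0,0],1]

```text
time_s: 19.3
tool_pos: [0.4613, 0.0116, 0.1533]
tcp_rot: [0.707, 0.708, -0.0, -0.0]
wrist_force: [0.6, -1.1, 0.8]
finger_gap: 0.999
grasp_force: 0.0
```

Run:
```python
from h import *
print(env.observe()['tool_pos'],env.observe()['finger_gap'])
c=read_camera('wrist')['img'];d=read_camera('scene')['img']
cv2.imwrite('pics/w5.png',np.vstack([c[:300],d[100:300]])[:,:,::-1])
```

```text
[0.46125325 0.01155255 0.15331527] 0.9988042494162398
```

View pics/w5.png

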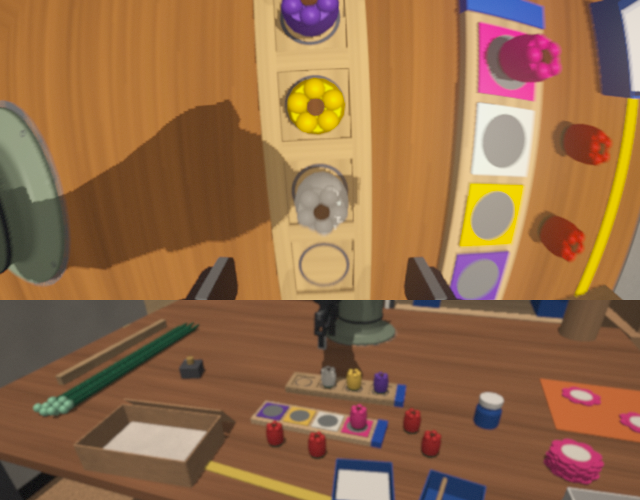

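White stands upright in the third pocket at (320,203). Pink is next; it's the only tulip left on the rack.

Call:
arm_command:
  commands:
    - [[0.06,0.04,0],[0,0,0],1]
    - [[0.15,0.11,0],[0,0,0],1]
    - [[0.25,0.18,0],[0,0,0],1]
    - [[0.35,0.26,0],[0,0,0],1]
    - [[0.434,0.322,0],[0,0,0],1]
    - [[0.434,0.322,0],[0,0,0],1]
    - [[0.434,0.322,0],[0,0,0],1]
    - [[0.434,0.322,-0.05],[0,0,0],1]
    - [[0.434,0.322,-0.103],[0,0,0],1]
    - [[0.434,0.322,-0.103],[0,0,0],1]

```text
time_s: 20.65
tool_pos: [0.6338, 0.1396, 0.1087]
tcp_rot: [0.707, 0.708, -0.002, -0.001]
wrist_force: [-0.6, 0.9, -0.1]
finger_gap: 1.001
grasp_force: 0.0
```

Call:
arm_command:
  commands:
    - [[0,0,-0.08],[0,0,0],1]
    - [[0,0,-0.143],[0,0,0],1]
    - [[0,0,-0.143],[0,0,0],1]
    - [[0,0,-0.143],[0,0,0],-1]
    - [[0,0,-0.143],[0,0,0],-1]
    - [[0,0,-0.143],[0,0,0],-1]
    - [[0,0,-0.143],[0,0,0],-1]
    - [[0,0,-0.143],[0,0,0],-1]
    - [[0,0,-0.143],[0,0,0],-1]

```text
time_s: 21.78
tool_pos: [0.6357, 0.1404, 0.0554]
tcp_rot: [0.707, 0.708, 0.001, 0.0]
wrist_force: [-3.0, -1.0, 13.2]
finger_gap: 0.47
grasp_force: 59.3
```

Call:
arm_command:
  commands:
    - [[0,0,0.05],[0,0,0],-1]
    - [[0,0,0.15],[0,0,0],-1]
    - [[0,0,0.25],[0,0,0],-1]
    - [[-0.06,-0.07,0.25],[0,0,0],-1]
    - [[-0.15,-0.18,0.25],[0,0,0],-1]
    - [[-0.24,-0.29,0.25],[0,0,0],-1]
    - [[-0.33,-0.4,0.25],[0,0,0],-1]
    - [[-0.4,-0.48,0.25],[0,0,0],-1]
    - [[-0.424,-0.509,0.25],[0,0,0],-1]
    - [[-0.424,-0.509,0.25],[0,0,0],-1]

```text
time_s: 23.02
tool_pos: [0.4659, -0.0638, 0.1548]
tcp_rot: [0.707, 0.707, 0.0, 0.001]
wrist_force: [-0.6, -0.2, 0.5]
finger_gap: 0.469
grasp_force: 60.9
```

Call:
arm_command:
  commands:
    - [[0,0,-0.06],[0,0,0],-1]
    - [[0,0,-0.14],[0,0,0],-1]
    - [[0,0,-0.2],[0,0,0],-1]
    - [[0,0,-0.23],[0,0,0],-1]
    - [[0,0,-0.245],[0,0,0],-1]
    - [[0,0,-0.252],[0,0,0],-1]
    - [[0,0,-0.254],[0,0,0],-1]
    - [[0,0,-0.254],[0,0,0],-1]

```text
time_s: 24.02
tool_pos: [0.4658, -0.0634, 0.0527]
tcp_rot: [0.707, 0.708, 0.0, 0.0]
wrist_force: [0.6, 0.9, -1.3]
finger_gap: 0.468
grasp_force: 60.9
```

Call:
arm_command:
  commands:
    - [[0,0,-0.002],[0,0,0],-1]
    - [[0,0,-0.002],[0,0,0],-1]
    - [[0,0,-0.001],[0,0,0],0.1]
    - [[0,0,-0.001],[0,0,0],0.3]
    - [[0,0,-0.001],[0,0,0],0.6]
    - [[0,0,-0.001],[0,0,0],1]
    - [[0,0,-0.001],[0,0,0],1]
    - [[0,0,0.05],[0,0,0],1]
    - [[0,0,0.15],[0,0,0],1]
    - [[0,0,0.25],[0,0,0],1]

```text
time_s: 25.28
tool_pos: [0.4653, -0.0632, 0.1533]
tcp_rot: [0.707, 0.708, -0.0, -0.0]
wrist_force: [0.1, 0.1, -0.0]
finger_gap: 0.999
grasp_force: 0.0
```

Call:
arm_command:
  commands:
    - [[0,-0.1,0.1],[0,0,0],1]
    - [[0,-0.25,0.15],[0,0,0],1]
    - [[0,-0.4,0.15],[0,0,0],1]
    - [[0,-0.5,0.15],[0,0,0],1]
    - [[0,-0.5,0.15],[0,0,0],1]
    - [[0,-0.5,0.15],[0,0,0],1]
    - [[0,-0.5,0.15],[0,0,0],1]

```text
time_s: 26.15
tool_pos: [0.4658, -0.2622, 0.2123]
tcp_rot: [0.706, 0.708, 0.0, -0.0]
wrist_force: [-0.1, 0.2, -0.1]
finger_gap: 1.0
grasp_force: 0.0
```

Run:
```python
from h import *
print(env.observe()['tool_pos'],env.observe()['finger_gap'])
c=read_camera('top')['img'];d=read_camera('scene')['img']
cv2.imwrite('pics/end.png',np.vstack([cv2.resize(c[165:275,215:375],(640,440),interpolation=2)[:360],d[120:280]])[:,:,::-1])
```

```text
[ 0.46577195 -0.26221142  0.21233819] 1.0004630411991033
```

View pics/end.png

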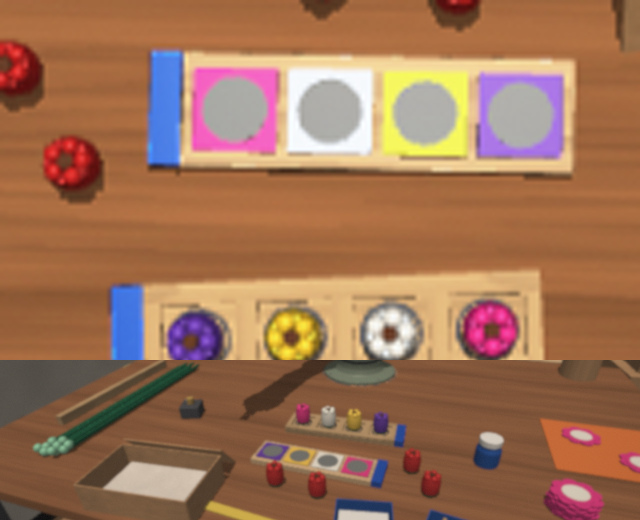

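From the blue end the board now holds violet (195,338), yellow (293,335), white (390,332) and pink (490,330). All four stand upright inside their rings, and the jar and weight haven't moved.

```bash
python3 -c "
from bench import job;print(job.sign_off())"
```

```text
the job is handed in; nothing more can be done
None
```

All four tulips stand upright in the board's pockets in reverse order (violet, yellow, white, pink from the blue end), the glue jar and paperweight are unmoved, and the job is handed in; the sign-off returned no verdict.

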